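Load the boot-care rack in reverse order

TASK

Move the four boot-care things (tin, jar, bottle, flask) from their cork coasters to the wooden paddle rack in reverse order: the one nearest the clothespin mug goes in the compartment farthest from the rack's handle, the next one beside it, and so on, so that the one farthest from the mug ends up next to the handle. Keep each one upright, stand it in the middle of its compartment flat on the floor, and leave the mug where it is.

Things in the scene. Friction and masses are not known exactly. Their poses are not given: they have to be found in the camera images.
- tin: flat round bare-steel polish tin, 64 mm diameter, 36 mm high, about 0.12 kg. Origin: centre of its underside; z up its axis
- jar: squat round amber glass jar with a black lid, 58 mm diameter, 62 mm high, about 0.22 kg. Origin: centre of its underside; z up its axis
- bottle: slim white round bottle with a grey cap, 116 mm high: straight body 50 mm diameter up to 80 mm, then a shoulder and a narrow cap 25 mm across; about 0.22 kg. Origin: centre of its underside; z up its axis
- flask: rectangular bare-metal oil flask, 40 mm (its x) by 60 mm (its y), body 86 mm high, with a black screw cap 24 mm across to 102 mm; about 0.24 kg. Origin: centre of its underside; z up. At the start its 40 mm thickness lies across the row, up to about 0.2 rad askew
- coaster_tin: flat round cork coaster, 84 mm across and 6 mm thick, fixed on the grey tray; the one on which the tin stands at the start. Origin: centre of its underside, 8 mm above the table, so its top is 14 mm above the table
- coaster_jar: flat round cork coaster, 84 mm across and 6 mm thick, fixed on the grey tray; the one on which the jar stands at the start. Origin: centre of its underside, 8 mm above the table, so its top is 14 mm above the table
- coaster_bottle: flat round cork coaster, 84 mm across and 6 mm thick, fixed on the grey tray; the one on which the bottle stands at the start. Origin: centre of its underside, 8 mm above the table, so its top is 14 mm above the table
- coaster_flask: flat round cork coaster, 84 mm across and 6 mm thick, fixed on the grey tray; the one on which the flask stands at the start. Origin: centre of its underside, 8 mm above the table, so its top is 14 mm above the table
- mug: tan ceramic mug of wooden clothespins, 82 mm across, pins to 120 mm high, in line with the row of coasters beyond one end (either end): coaster centres are 135, 225, 315 and 405 mm from it. A white pod tub with a blue lid, 104 mm across, 98 mm high, stands 135 mm beyond the last coaster at the other end. Origin: centre of the mug's underside
- rack: fixed wooden paddle-shaped rack, 98 (x) by 368 mm (y), with one dark handle sticking out at its +y end. Four compartments in a row along y, 82 mm square inside, centres at x = 0, y = -135, -45, 45, 135 mm; floor 6 mm, rims and dividers 14 mm above the table. Origin: centre of its underside, on the table; z up. Roughly parallel to the coaster row, 0.16 to 0.22 m nearer or farther

How it is judged (in metres and radians):
At the end, for the whole second after the job is handed in: Each thing stands at rest on its compartment floor, upright within 0.1 rad, within 15 mm of the centre along both rack axes; things 1 to 4 counted from the mug are in compartments 1 to 4 counted from the end without the handle; the mug is within 20 mm of its start (((y of tin in the frame of rack between -0.15 and -0.12 m and horizontal distance between coaster_tin and mug below 0.18 m) or (y of tin in the frame of rack between -0.06 and -0.03 m and horizontal distance between coaster_tin and mug between 0.18 and 0.27 m) or (y of tin in the frame of rack between 0.03 and 0.06 m and horizontal distance between coaster_tin and mug between 0.27 and 0.36 m) or (y of tin in the frame of rack between 0.12 and 0.15 m and horizontal distance between coaster_tin and mug above 0.36 m)) and x of tin in the frame of rack between -0.015 and 0.015 m and z of tin in the frame of rack between 0.002 and 0.011 m and angle between each of tin, jar, bottle, flask's own z axis and vertical below 0.1 rad and linear speed of each of tin, jar, bottle, flask below 0.02 m/s and angular speed of each of tin, jar, bottle, flask below 0.2 rad/s and ((y of jar in the frame of rack between -0.15 and -0.12 m and horizontal distance between coaster_jar and mug below 0.18 m) or (y of jar in the frame of rack between -0.06 and -0.03 m and horizontal distance between coaster_jar and mug between 0.18 and 0.27 m) or (y of jar in the frame of rack between 0.03 and 0.06 m and horizontal distance between coaster_jar and mug between 0.27 and 0.36 m) or (y of jar in the frame of rack between 0.12 and 0.15 m and horizontal distance between coaster_jar and mug above 0.36 m)) and x of jar in the frame of rack between -0.015 and 0.015 m and z of jar in the frame of rack between 0.002 and 0.011 m and ((y of bottle in the frame of rack between -0.15 and -0.12 m and horizontal distance between coaster_bottle and mug below 0.18 m) or (y of bottle in the frame of rack between -0.06 and -0.03 m and horizontal distance between coaster_bottle and mug between 0.18 and 0.27 m) or (y of bottle in the frame of rack between 0.03 and 0.06 m and horizontal distance between coaster_bottle and mug between 0.27 and 0.36 m) or (y of bottle in the frame of rack between 0.12 and 0.15 m and horizontal distance between coaster_bottle and mug above 0.36 m)) and x of bottle in the frame of rack between -0.015 and 0.015 m and z of bottle in the frame of rack between 0.002 and 0.011 m and ((y of flask in the frame of rack between -0.15 and -0.12 m and horizontal distance between coaster_flask and mug below 0.18 m) or (y of flask in the frame of rack between -0.06 and -0.03 m and horizontal distance between coaster_flask and mug between 0.18 and 0.27 m) or (y of flask in the frame of rack between 0.03 and 0.06 m and horizontal distance between coaster_flask and mug between 0.27 and 0.36 m) or (y of flask in the frame of rack between 0.12 and 0.15 m and horizontal distance between coaster_flask and mug above 0.36 m)) and x of flask in the frame of rack between -0.015 and 0.015 m and z of flask in the frame of rack between 0.002 and 0.011 m and distance of mug from where it was at the start of the episode below 0.02 m); the robot touches nothing.
It fails at once if the tin is tipped over (angle between tin's own z axis and vertical above 0.7 rad).
It fails at once if the jar is tipped over (angle between jar's own z axis and vertical above 0.7 rad).
It fails at once if the bottle is tipped over (angle between bottle's own z axis and vertical above 0.7 rad).
It fails at once if the flask is tipped over (angle between flask's own z axis and vertical above 0.7 rad).
It fails at once if the mug is knocked over or pushed away (angle between mug's own z axis and vertical above 0.5 rad or distance of mug from where it was at the start of the episode above 0.03 m).
It also fails if it takes over 102 s, if anything falls off the work surface, if the arm or the gripper's body presses on something with over 40 N, if the wrist force passes 120 N, or if a joint passes its speed limit or range.

ROBOT

A 6-joint arm with a two-finger parallel gripper is mounted at the origin on the work surface. World frame = base frame: x ahead of the robot, y to its left, z up, the work surface at z = 0. Lengths are in mm, angles in rad, forces in N, time in s.
With the tool pointing down it reaches from about 400 to 825 mm from the base axis. Payload 7 kg.
Tool frame: the origin (TCP) lies at the very end of the fingers, on their centre line; the grasp point (between the pads) lies 19 mm behind it; z points along the fingers, y is the line along which they close (so a half turn about z gives the same grasp; the last joint's range is limited). The gripper opens to 88 mm and grips with 3 to 60 N. Pads are 19 mm wide; open, the fingers measure 130 mm over their backs; the gripper's body (78 mm by 193 mm) begins 47 mm behind the grasp point.
Start: joints at [-1.026, 0.359, 0.012, 0, -1.224, -0.288], TCP at [171.415, -652.849, 226.561] pointing down, gripper open.
Joint ranges: [-3.07, 3.07], [-1.43, 2.12], [-1.02, 1.25], [-3.03, 1.67], [-3.05, -0], [-3.03, 3.03]. Speed limits (rad/s): [2.39, 2.39, 3.01, 3.14, 3.14, 3.14].

INTERFACE

Orientations are given as a unit quaternion [x, y, z, w].
In Python, from plant import bot gives the robot as it stands. Calls block until the motion is done:
- bot.move_ptp(position, orientation): joint-space move of the TCP to a pose.
- bot.line_to(position, velocity=150, ori=None): straight line of the TCP; ori=None keeps the orientation; velocity is the mean speed in mm/s.
- bot.move_joints(angles): joint-space move.
- bot.move_gripper(opening, force=None): finger opening in mm; force is the grip in N (None keeps the last); returns when the fingers have stopped.
- bot.pause(seconds).
- bot.solve_ik(position, orientation): joint angles nearest the present ones, or None.
- bot.read_state(): the state.
- bot.camera(name): name is "scene" or "top" or "wrist"; returns the picture (480x640x3 uint8, red, green, blue); there is no depth.
- bot.get_calibration(name): a dict with "fx", "fy", "cx", "cy" (pixels), "distortion" ([k1, k2, p1, p2, k3] as OpenCV has them; the pictures are not rectified), "view" (4x4, takes a point from world to camera coordinates); the wrist camera has in their place "T_tool_cam" (4x4, takes a point from camera to tool coordinates, whose origin is the TCP and whose axes are the flange's). Camera axes: x right, y up, looking along -z (the intrinsics and any distortion apply to the point x, -y, -z); pixel columns grow to the right and rows downward; lengths in mm; the calibration is good to about 2 mm. A picture is of the moment at which its call begins: read the wrist's pose just before it. get_calibration takes no time and is no camera call.
A pose or a line that the arm cannot do raises bot.Unreachable and nothing moves.
- bot.close_job(): hands the job in; it is judged then, once.
The state is a dict: "t": time; "joint_pos": joint angles; "qvel": joint speeds; "tau": joint torques, N m; "tcp_pos": TCP position; "eef_rot": TCP orientation; "contact_force": force on the tool from outside, world axes, zero at the start; "moment": the same for the moment, N m; "width": finger opening in mm; "finger_force": force on a finger pad.
Only numpy, scipy, OpenCV 4.12 (cv2) and the standard library are available. Lean on these libraries where they do the work, as an engineer would, in place of code of your own. Each camera call takes 0.05 s, during which the arm holds its last target. There are 200 camera calls.

## Working session

There is one attempt and no reset: what is moved stays moved. The work goes in short steps, each a Python script; the robot and the scene stay as the last script left them, time stands still between calls to the robot, and variables do not carry over. Pictures are saved under pics/ and viewed, at most 14 in all, crops included, and the job is handed in when it is done.

```bash
ls; mkdir -p pics; python3 - <<'E'
from plant import bot
import cv2
for n in ("top","scene"):
    im=bot.camera(n); cv2.imwrite(f"pics/{n}0.png",im[:,:,::-1]); c=bot.get_calibration(n); print(n,c)
print(bot.get_calibration("wrist")); s=bot.read_state(); print(s)
E
```

```text
pics
top {'fx': 598.8747035964486, 'fy': 598.8747035964486, 'cx': 311.3336000144109, 'cy': 239.2361871822532, 'distortion': array([0.06048305, 0.        , 0.        , 0.        , 0.        ]), 'view': array([[ 1.34115007e-02, -9.99802098e-01, -1.46933829e-02,
        -1.11627937e+01],
       [ 9.97041304e-01,  1.22592567e-02,  7.58837872e-02,
        -5.58205019e+02],
       [-7.56886397e-02, -1.56676251e-02,  9.97008403e-01,
        -1.03003375e+03],
       [ 0.00000000e+00,  0.00000000e+00,  0.00000000e+00,
         1.00000000e+00]])}
scene {'fx': 465.98634105243946, 'fy': 465.98634105243946, 'cx': 318.1542270528241, 'cy': 235.1257728231982, 'distortion': array([-0.09433562,  0.        ,  0.        ,  0.        ,  0.        ]), 'view': array([[-5.35387970e-01,  8.44597862e-01, -3.76475318e-03,
         3.17369973e+02],
       [-6.37371606e-01, -4.01095170e-01,  6.57936243e-01,
         3.30649440e+02],
       [ 5.54181520e-01,  3.54650696e-01,  7.53064225e-01,
        -1.16290078e+03],
       [ 0.00000000e+00,  0.00000000e+00,  0.00000000e+00,
         1.00000000e+00]])}
{'fx': 424
[... 530 characters left out ...]
00]])}
{'t': 0.1, 'joint_pos': array([-1.02587663e+00,  3.59306394e-01,  1.11314934e-02, -2.91791781e-04,
       -1.22411986e+00, -2.88097148e-01]), 'qvel': array([-0.00045691, -0.00236522,  0.00233422,  0.0018668 ,  0.00063957,
       -0.00094141]), 'tau': array([ 8.60706477e-04, -5.84168351e+01,  2.93750721e+01,  7.01558501e+00,
        1.01112068e-02, -5.06882736e-05]), 'tcp_pos': array([ 171.30185734, -652.43300038,  225.71687886]), 'eef_rot': array([-1.28009359e-01,  9.91772667e-01,  7.40661054e-04, -1.77658747e-04]), 'contact_force': array([-1.34038763,  0.07495314, -0.95777881]), 'moment': array([ 0.00411266,  0.04709757, -0.01470135]), 'finger_force': 0.0, 'width': 87.99667344891876}
```

View pics/top0.png

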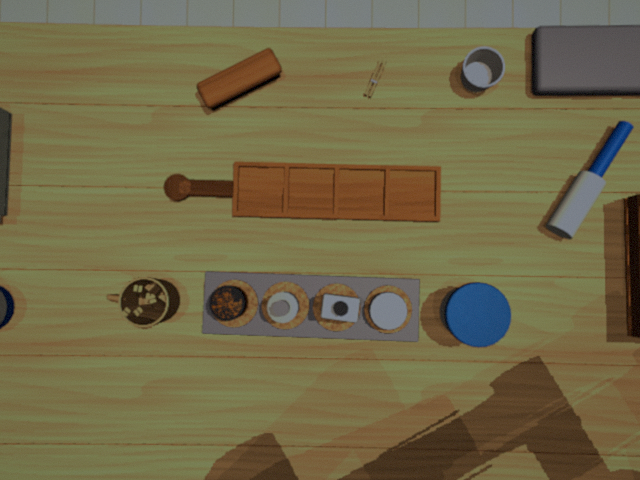

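View pics/scene0.png

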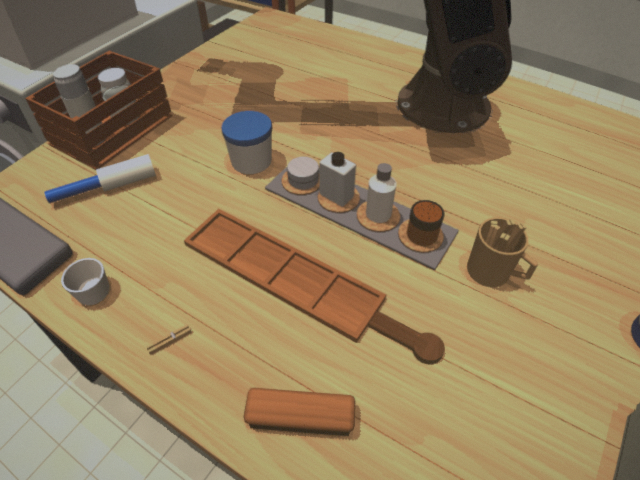

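The top view shows the mug at (146,302) on the left (+y). From the mug the order is jar (228,303), bottle (283,307), flask (340,308), tin (388,311), with the tub at (477,314). The rack spans about (234,163) to (440,221), handle on the left. The targets, counted from the end without the handle, are therefore jar, bottle, flask, tin.

```bash
cat > h.py <<'E'
import numpy as np, cv2
from plant import bot
from scipy.spatial.transform import Rotation as R
def und(c,px):
    K=np.array([[c["fx"],0,c["cx"]],[0,c["fy"],c["cy"]],[0,0,1]])
    return cv2.undistortPoints(np.array(px,float).reshape(-1,1,2),K,np.array(c["distortion"])).reshape(-1,2)
def toplane(name,px,z,T=None):
    c=bot.get_calibration(name); u=und(c,px)
    M=np.linalg.inv(c["view"]) if T is None else T@c["T_tool_cam"]
    d=np.c_[u[:,0],-u[:,1],-np.ones(len(u))]@M[:3,:3].T; o=M[:3,3]
    return (o+d*((z-o[2])/d[:,2])[:,None])[:,:2]
E
python3 - <<'E'
from h import *
im=cv2.imread("pics/top0.png"); hsv=cv2.cvtColor(im,cv2.COLOR_BGR2HSV)
cr=im[255:355,110:430]; cv2.imwrite("pics/z.png",cv2.convertScaleAbs(cv2.resize(cr,(800,250),interpolation=3),alpha=1.5))
# rack
for x,y in [(260,188),(360,190),(437,190),(300,120),(280,330),(380,100)]: print((x,y),hsv[y,x])
m=cv2.inRange(hsv,(0,130,60),(13,255,255)); m[:140]=0; m[240:]=0; m[:,:231]=0
n,l,st,ce=cv2.connectedComponentsWithStats(cv2.morphologyEx(m,3,np.ones((5,5))))
k=1+st[1:,4].argmax(); print(st[k])
r=cv2.minAreaRect(cv2.findNonZero((l==k).astype(np.uint8))); b=cv2.boxPoints(r); print(r,b)
P=toplane("top",b,14); print(P,P.mean(0),np.linalg.norm(np.diff(P,axis=0),axis=1))
# tray grey: low saturation
m=((hsv[...,1]<70)).astype(np.uint8); m[:265]=0;m[345:]=0;m[:,:198]=0;m[:,425:]=0
n,l,st,ce=cv2.connectedComponentsWithStats(m); k=1+st[1:,4].argmax()
r=cv2.minAreaRect(cv2.findNonZero((l==k).astype(np.uint8))); b=cv2.boxPoints(r)
P=toplane("top",b,8); print(b,P,P.mean(0),np.linalg.norm(np.diff(P,axis=0),axis=1))
print("guess",toplane("top",[(228,303)],76),toplane("top",[(283,307)],94),toplane("top",[(341,309)],116),toplane("top",[(388,311)],50))
E
```

```text
(260, 188) [ 13 173 127]
(360, 190) [ 13 178 123]
(437, 190) [ 13 173 124]
(300, 120) [ 29  90 124]
(280, 330) [160   8  97]
(380, 100) [ 26 101 124]
[  231   162   209    60 10165]
((335.1844787597656, 191.6293182373047), (208.7629852294922, 55.03176498413086), 1.3426240682601929) [[230.18692 216.69188]
 [231.47635 161.67522]
 [440.18204 166.56676]
 [438.8926  221.58342]]
[[ 597.17220231  140.59626446]
 [ 695.89079629  140.50174696]
 [ 690.73913075 -230.39537269]
 [ 592.77344    -228.05628938]] [644.14389234 -44.33841266] [ 98.71863922 370.93289558  97.99361139]
[[201.53268 333.2171 ]
 [203.94504 270.15088]
 [420.317   278.42743]
 [417.90463 341.49365]] [[ 391.54425435  186.69313906]
 [ 502.04994438  185.69899654]
 [ 492.49643802 -196.49988452]
 [ 382.78638637 -192.00374554]] [442.21925578  -4.02787362] [110.51016174 382.31826292 109.80214342]
guess [[446.92222854 131.26490858]] [[442.19601385  39.26360657]] [[441.16507162 -53.82377796]] [[ 436.42368086 -135.26969804]]
```

View pics/z.png

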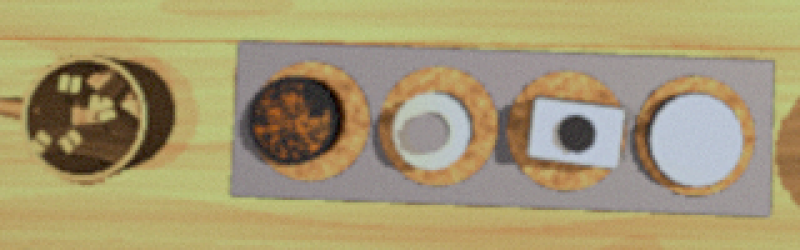

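The zoomed crop, mapped back to full-image pixels, shows the jar top at (227,303), bottle body top at (283,307), flask cap at (341,308) with about 0.12 rad skew, and tin at (388,311). I'll do the tin first.

```bash
cat >> h.py <<'E'
RC=np.array([644.,-45.3]); RY=np.array([.013,1.]); YAW=-.013   # rack centre, y axis, direction of its x axis
FLIP=0
def quat(yaw):
    c,s=np.cos(yaw),np.sin(yaw)
    return R.from_matrix(np.array([[-s,c,0],[c,s,0],[0,0,-1]])).as_quat() if not FLIP else R.from_matrix(np.array([[s,-c,0],[-c,-s,0],[0,0,-1]])).as_quat()
def carry(p,slot,h,yaw=YAW,grip=25,d=(0,0)):
    """p: world xy of the thing, h: TCP height above its underside, slot 0..3, d: correction of the place"""
    p=np.array(p,float); q=RC+RY*(-135+90*slot)+np.array(d); up=155+h
    bot.move_ptp([*p,up],quat(yaw)); bot.move_gripper(88)
    bot.line_to([*p,14+h],150); bot.move_gripper(10,grip); bot.pause(.2)
    s=bot.read_state(); print("grip",s["width"],s["finger_force"],s["tcp_pos"],s["t"])
    bot.line_to([*p,up],200); print("lifted",bot.read_state()["width"])
    bot.line_to([*q,up],250,quat(YAW)); bot.line_to([*q,30+h],200); bot.line_to([*q,7+h],40); bot.pause(.2)
    s=bot.read_state(); print("place",s["width"],s["contact_force"],s["tcp_pos"])
    bot.move_gripper(88); bot.line_to([*q,up],200); print("t",bot.read_state()["t"])
E
python3 - <<'E'
import h; from h import *
T=toplane("top",[(227.3,303)],76)[0],toplane("top",[(282.9,307.3)],94)[0],toplane("top",[(340.9,308.3)],116)[0],toplane("top",[(388.4,310.7)],50)[0]
print(T)
for f in (0,1):
    h.FLIP=f
    for p in [[447,131,170],[437,-135,27],[441,-50,200],[646,90,20],[642,-180,170]]:
        j=bot.solve_ik(p,quat(YAW)); print(f,p,None if j is None else np.round(j,2))
E
```

```text
(array([446.90827789, 132.41982415]), array([441.7117772 ,  39.41704945]), array([442.26027193, -53.65611767]), array([ 436.93598432, -135.9402709 ]))
0 [447, 131, 170] [ 0.71  0.06 -0.51  0.   -1.    2.42]
0 [437, -135, 27] [ 0.13  0.25 -0.71  0.   -0.62  3.  ]
0 [441, -50, 200] [ 0.33 -0.01 -0.51  0.   -1.07  2.79]
0 [646, 90, 20] [ 0.44  0.51 -0.27  0.   -0.79  2.69]
0 [642, -180, 170] None
1 [447, 131, 170] [ 0.71  0.06 -0.51  0.   -1.   -0.72]
1 [437, -135, 27] [ 0.13  0.25 -0.71  0.   -0.62 -0.15]
1 [441, -50, 200] [ 0.33 -0.01 -0.51  0.   -1.07 -0.35]
1 [646, 90, 20] [ 0.44  0.51 -0.27  0.   -0.79 -0.45]
1 [642, -180, 170] [ 0.02  0.38 -0.08  0.   -1.1  -0.03]
```

```bash
sed -i 's/^FLIP=0/FLIP=1/' h.py; python3 - <<'E'
from h import *
bot.line_to([171.4,-652.8,300])
carry((437,-136),3,13)
cv2.imwrite("pics/top1.png",bot.camera("top")[:,:,::-1])
E
```

```text
grip 63.100206600983725 25.000807237811387 [ 437.13595229 -135.99457182   27.31411604] 4.9167
lifted 63.27154499915215
place 63.022202734084516 [ 0.1549036   0.36299505 -1.0548886 ] [645.79700613  89.70904851  19.92086958]
t 10.4083
```

View pics/top1.png

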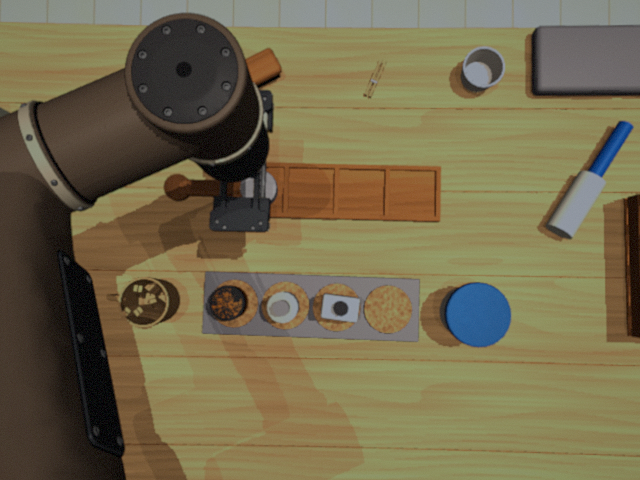

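The tin stands in the handle-side compartment at (258,187), and the other three are undisturbed. Continuing with the rest.

```bash
python3 - <<'E'
from h import *
carry((442,-54),2,43,yaw=-.122)
carry((442,41),1,54)
carry((446.5,132),0,28)
bot.line_to([442,-130,330]); 
bot.move_joints([-1.026,.359,.012,0,-1.224,-.288])
cv2.imwrite("pics/top2.png",bot.camera("top")[:,:,::-1]);cv2.imwrite("pics/scene2.png",bot.camera("scene")[:,:,::-1])
im=cv2.imread("pics/top2.png")
cv2.imwrite("pics/z2.png",cv2.convertScaleAbs(cv2.resize(im[140:340,100:460],(792,440),interpolation=3),alpha=1.4))
print(bot.read_state()["t"])
E
```

```text
grip 40.06545853279979 24.999742805957794 [441.98129698 -54.02382616  57.01466733] 13.7667
lifted 39.93299009564396
place 40.115895777974984 [ 0.47083398  0.87556758 -2.73899806] [ 6.44693808e+02 -2.64164337e-01  5.00841767e+01]
t 19.1583
grip 49.25987342710722 25.00110761149699 [441.99810793  41.0026476   68.08546409] 22.2083
lifted 49.506460167404676
place 49.52770562863865 [-0.03780808 -0.01463797 -1.64052226] [643.49312927 -90.31247059  61.04153768]
t 27.5917
grip 57.63592491097457 25.00066758133471 [446.63034888 132.10139532  42.22698544] 30.8417
lifted 57.68373778021478
place 57.299593761528754 [ 0.81513928  0.23711998 -1.58556324] [ 642.26887234 -180.30826611   34.96719765]
t 36.65
40.7333
```

View pics/z2.png

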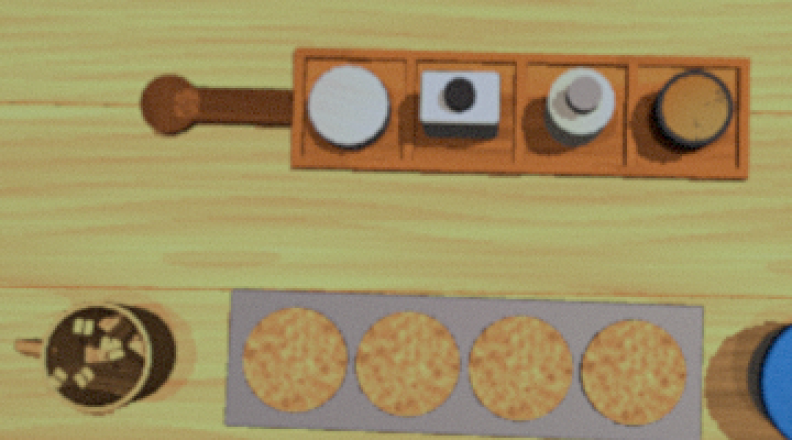

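View pics/scene2.png

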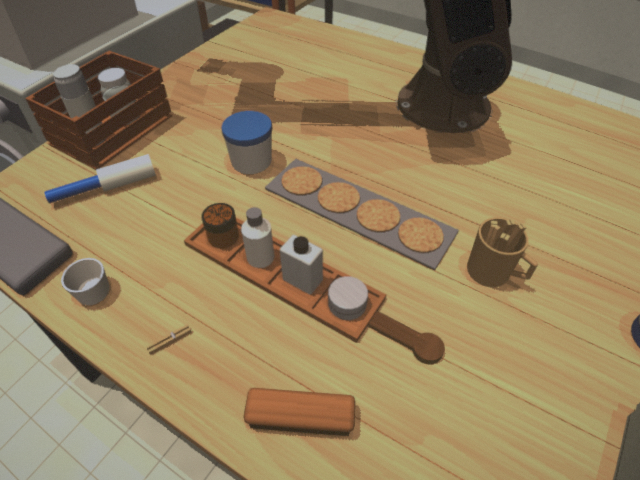

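The zoom shows the tin top at (348,106), flask cap at (460,95), bottle cap at (584,95) and jar lid at (692,109). All four are upright in the right compartments, and the mug hasn't moved. I'll check the offsets numerically, using the rack rim corners (293,48), (749,58), (748,180), (291,168), and hand in if they are small.

```bash
python3 - <<'E'
from h import *
f=lambda p,z: toplane("top",[np.array(p)/2.2+[100,140]],z)[0]
c=np.mean([f(p,14) for p in [(293,48),(749,58),(748,180),(291,168)]],0); print("rack",c)
ok=True
for n,p,z,s in [("tin",(348,106),42,3),("flask",(460,95),108,2),("bottle",(584,95),122,1),("jar",(692,109),68,0)]:
    e=f(p,z)-(c+RY*(-135+90*s)); print(n,e); ok&=bool(abs(e).max()<9)
if ok: print(bot.close_job())
E
```

```text
rack [644.23993393 -46.62464882]
tin [-1.72508917  0.57226958]
flask [-2.07079151  1.12947736]
bottle [-2.35450179  0.98910035]
jar [-1.92655358  4.68764691]
the job is handed in; nothing more can be done
None
```

The job is handed in: jar, bottle, flask and tin stand upright in compartments 1 to 4 counted from the end without the handle, each measured within 5 mm of its compartment centre, the mug was left where it stood, and the run took about 41 s of the 102 s; the hand-in returned no verdict.

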